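Load a slide carrier through the reader's sprung flaps

TASK

Set the slide carrier down in the open loading lane of the slide reader, pointed nose towards the flaps, and push it along the lane floor through the two sprung flaps until it is fully home against the stop in the covered bay. Let go and draw back so that both flaps close behind it, and leave the other things on the bench where they are.

Things in the scene. Friction and masses are not known exactly. Their poses are not given: they have to be found in the camera images.
- carrier: Slide carrier: loose black plastic block, 0.10 to 0.20 kg, 90 x 46 mm, 30 mm high, a glass slide on its flat top (white label at the tail), standing on the bench. Origin: centre of its underside; x runs lengthwise to the pointed nose, z up. Flat tail face at x = -45 mm; straight sides up to x = +27 mm, then a taper to a nose 16 mm wide at x = +45 mm.
- carrier_nose (a point): Middle of the carrier's nose tip: x = +45 mm, 15 mm above its underside.
- reader: Slide reader, fixed: a flat straight loading lane (aluminium floor 70 mm wide, 8 mm above the bench, from x = -120 mm on) that runs through two flaps at x = 0 into a low white box 160 mm wide (x = 65 to 185 mm). Origin: bench level, lane centre line, line of the closed flaps. x points along the lane into the box (the way to push), y to its left, z up.
- lane_open (a point): On the lane floor's centre line at reader x = -85 mm, in its open end: no side walls from x = -120 to -75 mm. Flared lead-ins at x = -75 to -50 mm (about 75 mm apart at the mouth), then side walls with 52 mm clear between them; tops of all these 34 mm above the bench. A carrier set down here stands with its nose between the lead-ins and walls.
- lane_home (a point): On the lane floor, reader x = 79 mm: where the carrier's origin is when it is home. Its nose then touches the stop face (reader x = 124 mm) and its tail is at x = 34 mm. The stop is rigid.
- cover_edge (a point): Middle of the near top edge of the box's clear cover: reader x = 65 mm, 60 mm above the bench (underside 52 mm). Between the flaps and this edge the lane is open above, so fingers pointing down can follow the carrier, between walls at least 52 mm apart; they cannot go under the cover.
- flap_left (a joint): Left (+y) flap angle, rad: 0 closed across the lane, grows as it swings inward (+x), at most 1.5. Steel leaf 26.5 mm long, 10 to 38 mm above the bench, upright hinge at y = +28 mm, shut by a spring. Pushing a carrier through takes about 3 to 8 N and opens it to about 1.4; let go half-way, it may be pushed back. It closes once the carrier's tail is past x = 27 mm and no finger is in the way.
- flap_right (a joint): The same for the right (-y) flap, hinged at y = -28 mm: 0 closed, grows as it swings inward.
- stain_bottle: Bystander: small amber bottle, 44 mm across, 85 mm high; origin at the centre of its underside.
- petri_dish: Bystander: flat round culture dish, amber with a clear lid, 94 mm across, 16 mm high; origin at the centre of its underside.
- slide_box: Bystander: closed wooden slide box, 80 x 110 mm, 35 mm high; origin at the centre of its underside.
Things that resemble listed ones, but are neither listed nor needed, are in the scene too. Leave any pink or yellow look-alike of the carrier alone.

How it is judged (in metres and radians):
On the way:
1. the carrier, on the lane floor, nose first, is in the doorway and both flaps are swung open (x of carrier in the frame of reader between -0.02 and 0.06 m and y of carrier in the frame of reader between -0.01 and 0.01 m and z of carrier in the frame of reader between 0.004 and 0.014 m and x of carrier_nose in the frame of reader above 0.02 m and value of joint each of flap_left, flap_right above 0.8 rad), for 0.1 s.
At the end, for the whole second after the job is handed in: The carrier lies flat and still on the lane floor in the bay, nose first, within 5 mm of fully home against the stop, and both flaps are closed behind it (each under 0.1 rad) (x of carrier in the frame of reader above 0.074 m and y of carrier in the frame of reader between -0.008 and 0.008 m and z of carrier in the frame of reader between 0.004 and 0.012 m and x of carrier_nose in the frame of reader above 0.118 m and angle between carrier's own z axis and vertical below 0.1 rad and linear speed of carrier below 0.01 m/s and value of joint each of flap_left, flap_right below 0.1 rad); the robot touches nothing.
It fails at once if a bystander (bottle, dish or slide box) is shifted by more than 20 mm (distance of any of stain_bottle, petri_dish, slide_box from where it was at the start of the episode above 0.02 m).
It fails at once if the carrier is tipped by more than 45 degrees (angle between carrier's own z axis and vertical above 0.785 rad).
It also fails if it takes over 48 s, if anything falls off the work surface, if the arm or the gripper's body presses on something with over 40 N, if the wrist force passes 120 N, or if a joint passes its speed limit or range.

ROBOT

A 6-joint arm with a two-finger parallel gripper is mounted at the origin on the work surface. World frame = base frame: x ahead of the robot, y to its left, z up, the work surface at z = 0. Lengths are in mm, angles in rad, forces in N, time in s.
With the tool pointing down it reaches from about 425 to 925 mm from the base axis. Payload 12.5 kg.
Tool frame: the origin (TCP) lies midway between the tips of the shut fingers; the grasp point (between the pads) lies 19 mm behind it (arm.tcp_to_grasp is the distance from the TCP to the grasp point, in mm); z points along the fingers, y is the direction in which the jaws open and shut (so a half turn about z gives the same grasp; the last joint's range is limited). The gripper opens to 85 mm and grips with 20 to 120 N. Pads are 22 mm wide; open, the fingers measure 114 mm over their backs; the gripper's body (76 mm by 85 mm) begins 54 mm behind the grasp point. The pads swing forward as they close: fully open they stand 13 mm farther back than shut.
Start: joints at [1.103, 0.491, 1.559, -0, 1.092, -0.106], TCP at [221.209, 584.563, 210.627] pointing down, gripper open.
Joint ranges: [-3.1, 3.1], [-0.84, 2.19], [0.05, 2.79], [-1.13, 4.28], [0.06, 2.93], [-2.69, 2.69]. Speed limits (rad/s): [2.22, 2.22, 2.79, 3.14, 3.14, 3.14].

INTERFACE

Orientations are given as a unit quaternion [w, x, y, z].
In Python, from rig import get_obs, vision, order, arm gives the robot as it stands.
- The arm moves only by the tool jog_arm, never from a script. Its argument "moves" is a list of rows, each a list of 6 numbers: the shift along the tool's x, y, z in cm, then the turn, a rotation vector about the tool's x, y, z in degrees. In form: [[x, y, z, rx, ry, rz], ...]. A call has exactly 5 rows; each row shifts and turns the commanded pose from where the row before left it, along the tool's axes as they then stand; what a row does not reach is not made up. A row lasts 1/8 s, in which the tool goes at most 62.5 mm and 10.7 degrees, less where a joint would pass 70% of its speed; a pose out of reach is approached as far as the arm can. A call is refused whole if a number of a shift passes 6.25 or a number of a turn 10.7, either way. A call with a gripper value outside its range is refused whole. "gripper" is the opening, from 0 (shut) to 1 (fully open), set as the call begins (left out, the last holds). The fingers move at their own pace and stop on an object; "force" is the grip in N (left out, the last holds). Time passes only in rows, so rows that do not move let the fingers close, or fill a call up. It gives the time, the measured TCP pose, the force and the opening at its end, in the units of the state.
- get_obs(): the state, without advancing time (a new reading comes with each control period).
- vision.grab_frame(name): name is "scene" or "top" or "wrist"; returns (picture, depth): 420x560x3 uint8, red, green, blue; 420x560 float32, mm along the optical axis (not along the pixel's ray), 0 where there is no reading.
- vision.camera_model(name): a dict with "K" (3x3 intrinsics, pixels), "dist_coeffs" ([k1, k2, p1, p2, k3] as OpenCV has them; the pictures are not rectified), "rvec" (rotation vector, rad) and "tvec" (3), from world to camera coordinates, as OpenCV has them; the wrist camera has in their place "tool_from_camera" (4x4, takes a point from camera to tool coordinates, whose origin is the TCP and whose axes are the flange's). Camera axes: x right, y down, z forward; pixel columns grow to the right and rows downward; lengths in mm; the calibration is good to about 2 mm. A picture is of the moment at which its call begins: read the wrist's pose just before it. camera_model takes no time and is no camera call.
- order.job_done(): hands the job in, once; it reports no verdict.
The state is a dict: "t": time; "joints": joint angles; "joint_vel": joint speeds; "joint_efforts": joint torques, N m; "ee_pos": TCP position; "orientation": TCP orientation; "wrist_force": force on the tool from outside, world axes, zero at the start; "moment": the same for the moment, N m; "width": finger opening in mm.
Only numpy, scipy, OpenCV 4.12 (cv2) and the standard library are available. Lean on these libraries where they do the work, as an engineer would, in place of code of your own. Each camera call takes 0.05 s, during which the arm holds its last target.

## Working session

There is one attempt and no reset: what is moved stays moved. The work goes in short steps, Python scripts to look and compute and a tool call to move; the robot and the scene stay as the last step left them, time stands still between calls to the robot, and variables do not carry over. Pictures are saved under pics/ and viewed, and the job is handed in when it is done.

Besides the shell and the picture viewer there is one more tool, called after "Emit:" by a JSON object that holds its "api" and its "payload", one argument or row to a line. jog_arm: Moves the arm, as the interface text tells. Its arguments: {"type":"object","properties":{"moves":{"type":"array"},"gripper":{"type":"number"},"force":{"type":"number"}},"required":["moves"]}

```bash
ls; mkdir -p pics; python3 - <<'E'
from rig import get_obs, vision, order, arm
import cv2,pickle
o=get_obs();print(o['t'],o['joints'],o['ee_pos'],o['orientation'],o['width'],arm.tcp_to_grasp)
d={}
for n in('scene','top'):
    p,z=vision.grab_frame(n);m=vision.camera_model(n);d[n]=(p,z,m)
    cv2.imwrite(f'pics/{n}0.png',p[:,:,::-1]);print(n,m)
pickle.dump(d,open('d0.pkl','wb'))
E
```

```text
pics
0.0 [ 1.10341648e+00  4.91575895e-01  1.55946483e+00 -1.69629928e-05
  1.09170274e+00 -1.05613043e-01] [221.07826561 584.31837261 210.01230865] [-1.55388341e-04  1.79894755e-01  9.83685695e-01 -5.54079212e-04] 85.56492677565295 18.700000000000003
scene {'K': array([[441.61420928,   0.        , 280.59210402],
       [  0.        , 441.61420928, 209.1729109 ],
       [  0.        ,   0.        ,   1.        ]]), 'dist_coeffs': array([-0.03972075,  0.        ,  0.        ,  0.        ,  0.        ]), 'rvec': array([ 0.70222931,  2.60371264, -1.14747832]), 'tvec': array([ 501.62495013, -166.87872518, 1417.15792819])}
top {'K': array([[529.38291015,   0.        , 277.1344369 ],
       [  0.        , 529.38291015, 210.09265222],
       [  0.        ,   0.        ,   1.        ]]), 'dist_coeffs': array([0.05250157, 0.        , 0.        , 0.        , 0.        ]), 'rvec': array([ 2.17284087, -2.14126879,  0.11134352]), 'tvec': array([  16.77432165,  594.85913037, 1363.13901367])}
```

View pics/scene0.png

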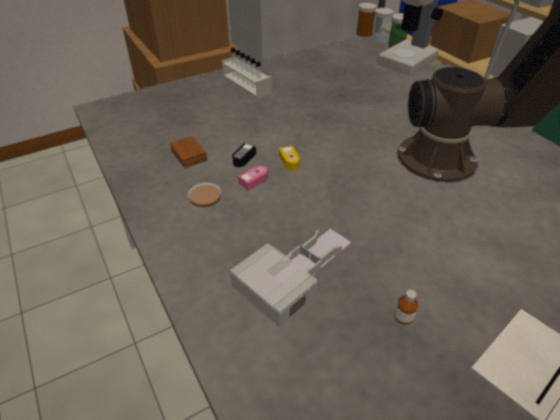

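View pics/top0.png

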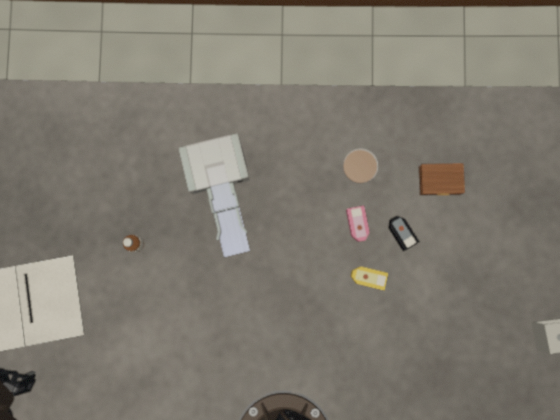

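The top view shows the black carrier near (403,233) and the reader lane running from (235,250) to the box at (213,162). I'll zoom in on both.

```bash
cat >h.py <<'E'
import numpy as np,cv2,pickle
def ray(m,uv):
    n=cv2.undistortPoints(np.array(uv,float).reshape(-1,1,2),m['K'],m['dist_coeffs']).reshape(-1,2)
    R=cv2.Rodrigues(m['rvec'])[0]; C=-R.T@m['tvec']
    return C,np.c_[n,np.ones(len(n))]@R
def onplane(m,uv,z):
    C,d=ray(m,uv); return C+d*((z-C[2])/d[:,2])[:,None]
def proj(m,P): return cv2.projectPoints(np.array(P,float).reshape(-1,1,3),m['rvec'],m['tvec'],m['K'],m['dist_coeffs'])[0].reshape(-1,2)
E
python3 - <<'E'
from h import *
d=pickle.load(open('d0.pkl','rb'))
p=d['top'][0]
a=cv2.resize(p[205:260,375:430],None,fx=7,fy=7,interpolation=cv2.INTER_CUBIC)
b=cv2.resize(p[130:265,170:260],None,fx=4.4,fy=4.4,interpolation=cv2.INTER_CUBIC)
c=np.zeros((594,a.shape[1]+b.shape[1],3),np.uint8);c[:a.shape[0],:a.shape[1]]=a;c[:b.shape[0],a.shape[1]:]=b[:594]
cv2.imwrite('pics/z0.png',c[:,:,::-1]);print(a.shape,b.shape)
E
```

```text
(385, 385, 3) (594, 396, 3)
```

View pics/z0.png

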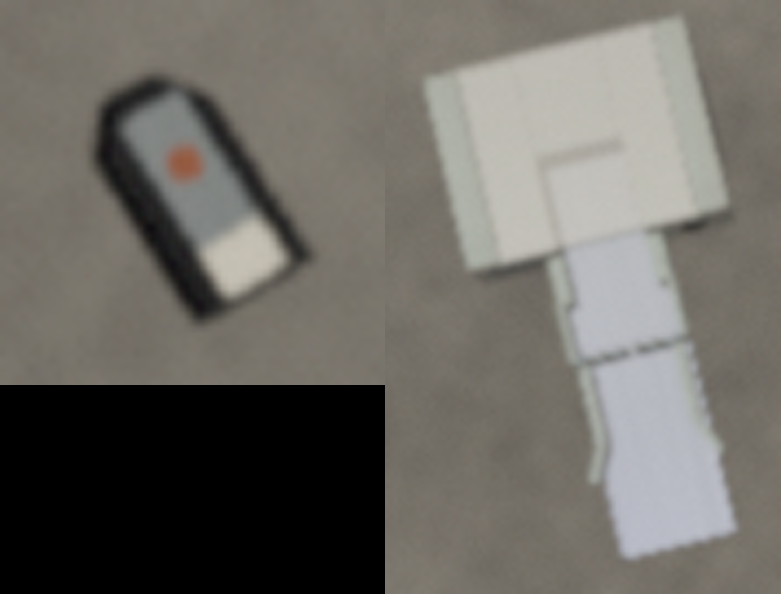

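```bash
python3 - <<'E'
from h import *
d=pickle.load(open('d0.pkl','rb'))
p,z,m=d['top']
C,_=ray(m,[[0,0]]);print('cam',C)
f=lambda x,y:[170+(x-385)/4.4-.5+.5/4.4,130+y/4.4-.4]
g=lambda x,y:[375+x/7-.43,205+y/7-.43]
print('floor near corners',onplane(m,[f(625,557),f(735,530)],8))
print('flap top ends',onplane(m,[f(583,362),f(688,342)],38))
print('cover near edge',onplane(m,[f(470,271),f(728,208)],55))
print('stop? ',onplane(m,[f(541,160),f(622,143)],20))
w=onplane(m,[g(205,318),g(308,258),g(100,110),g(98,150),g(160,75),g(210,105),g(185,163)],30);print(w)
# dark mask
h=cv2.cvtColor(p,cv2.COLOR_RGB2GRAY)
k=((h<60)).astype(np.uint8);k[:, :375]=0;k[:205]=0;k[260:]=0;k[:,430:]=0
c=max(cv2.findContours(k,0,1)[0],key=cv2.contourArea)[:,0]
W=onplane(m,c,20)[:,:2].astype(np.float32);r=cv2.minAreaRect(W);print(r,cv2.boxPoints(r))
E
```

```text
cam [ 435.07446828    8.49137952 1422.29562221]
floor near corners [[472.02282525 164.98605067   8.        ]
 [489.263589    98.75827246   8.        ]]
flap top ends [[587.08657485 189.9490465   38.        ]
 [600.01794899 127.40872666  38.        ]]
cover near edge [[638.60665319 256.29872075  55.        ]
 [678.6557767  104.00373011  55.        ]]
stop?  [[713.05185774 221.51574846  20.        ]
 [724.32664144 172.23225186  20.        ]]
[[ 494.85372968 -306.76129948   30.        ]
 [ 517.83404905 -345.16531961   30.        ]
 [ 572.17986901 -268.65924464   30.        ]
 [ 557.09240708 -267.77365288   30.        ]
 [ 585.72454285 -291.17324771   30.        ]
 [ 574.66744886 -309.66849994   30.        ]
 [ 552.69182428 -300.1002995    30.        ]]
((537.36181640625, -290.150146484375), (89.72779083251953, 30.270456314086914), 13.703452110290527) [[ 490.18945 -286.07385]
 [ 497.36047 -315.48267]
 [ 584.5342  -294.22644]
 [ 577.36316 -264.81763]]
```

```bash
cat >>h.py <<'E'
from scipy.spatial.transform import Rotation as R_
def pose(o):
    q=o['orientation'];return np.array(o['ee_pos']),R_.from_quat([q[1],q[2],q[3],q[0]])
def plan(p0,r0,wps,prec=1):
    """wps: (x,y,z,yaw_of_tool_y_deg,nrows). prints tool-frame rows, tool pointing down"""
    p=p0.copy();r=r0
    for x,y,z,yaw,n in wps:
        a=np.radians(yaw)
        ty=np.array([np.cos(a),np.sin(a),0]);tz=np.array([0,0,-1.]);tx=np.cross(ty,tz)
        rt=R_.from_matrix(np.c_[tx,ty,tz])
        for i in range(n):
            left=n-i
            dp=(np.array([x,y,z])-p)/left
            sh=np.round(r.inv().apply(dp)/10,prec)
            rv=np.round((r.inv()*rt).as_rotvec(degrees=True)/left,1)
            print([float(v)+0 for v in sh]+[float(v)+0 for v in rv])
            p=p+r.apply(sh*10);r=r*R_.from_rotvec(rv,degrees=True)
        print('--',p.round(1))
    return p,r
E
python3 - <<'E'
from h import *
from rig import vision,get_obs
m=vision.camera_model('wrist');print(m)
p,r=pose(get_obs())
print(r.as_matrix().round(3))
plan(p,r,[(300,500,250,50,2),(470,170,250,-20,8),(530,-130,250,-58.5,5),(543,-303,210,-58.5,5)])
E
```

```text
{'K': array([[367.81194279,   0.        , 278.59017039],
       [  0.        , 367.81194279, 207.27281089],
       [  0.        ,   0.        ,   1.        ]]), 'dist_coeffs': array([-0.02725573,  0.        ,  0.        ,  0.        ,  0.        ]), 'tool_from_camera': array([[-6.44297297e-05, -9.65332119e-01, -2.61024704e-01,
         6.68128633e+01],
       [ 9.99998419e-01,  4.01631888e-04, -1.73216475e-03,
        -9.11028793e-01],
       [ 1.77695011e-03, -2.61024403e-01,  9.65330567e-01,
        -1.63642286e+02],
       [ 0.00000000e+00,  0.00000000e+00,  0.00000000e+00,
         1.00000000e+00]])}
[[-0.935  0.354 -0.   ]
 [ 0.354  0.935 -0.001]
 [ 0.    -0.001 -1.   ]]
[-5.2, -2.6, -2.0, 0.0, 0.0, 9.6]
[-5.5, -1.6, -2.0, -0.1, 0.0, 9.7]
-- [299.9 500.1 250.1]
[-4.3, -1.8, 0.0, 0.0, 0.0, 8.7]
[-4.5, -1.1, 0.0, 0.0, 0.0, 8.8]
[-4.6, -0.4, 0.0, 0.0, 0.0, 8.7]
[-4.6, 0.3, 0.0, 0.0, 0.0, 8.8]
[-4.5, 1.0, 0.0, 0.0, 0.0, 8.7]
[-4.4, 1.6, 0.0, 0.0, 0.0, 8.8]
[-4.0, 2.3, 0.0, 0.0, 0.0, 8.7]
[-3.7, 2.9, 0.0, 0.0, 0.0, 8.8]
-- [469.8 169.9 250. ]
[-5.2, 3.2, 0.0, 0.0, 0.0, 7.7]
[-4.8, 3.9, 0.0, 0.0, 0.0, 7.7]
[-4.2, 4.4, 0.0, 0.0, 0.0, 7.7]
[-3.5, 5.0, 0.0, 0.0, 0.0, 7.7]
[-2.9, 5.4, 0.0, 0.0, 0.0, 7.7]
-- [ 529.9 -130.1  249.9]
[-1.6, 3.1, 0.8, 0.0, 0.0, 0.0]
[-1.6, 3.1, 0.8, 0.0, 0.0, 0.0]
[-1.6, 3.1, 0.8, 0.0, 0.0, 0.0]
[-1.6, 3.1, 0.8, 0.0, 0.0, 0.0]
[-1.5, 3.0, 0.8, 0.0, 0.0, 0.0]
-- [ 543.  -302.7  209.8]
```

Emit:
{"api": "jog_arm", "payload": {
  "moves": [
    [-5.2,-2.6,-2,0,0,9.6],
    [-5.5,-1.6,-2,0,0,9.7],
    [-4.3,-1.8,0,0,0,8.7],
    [-4.5,-1.1,0,0,0,8.8],
    [-4.6,-0.4,0,0,0,8.7]
  ],
  "gripper": 1
}}

```text
t: 0.72
ee_pos: [364.6, 375.3, 250.5]
orientation: [-0.0, 0.548, 0.836, -0.0]
wrist_force: [1.5, -0.6, 0.1]
width: 85.6
```

Emit:
{"api": "jog_arm", "payload": {
  "moves": [
    [-4.6,0.3,0,0,0,8.8],
    [-4.5,1.0,0,0,0,8.7],
    [-4.4,1.6,0,0,0,8.8],
    [-4.0,2.3,0,0,0,8.7],
    [-3.7,2.9,0,0,0,8.8]
  ]
}}

```text
t: 1.35
ee_pos: [470.3, 168.7, 250.5]
orientation: [-0.0, 0.821, 0.571, -0.0]
wrist_force: [-0.5, 0.7, 0.2]
width: 85.6
```

```bash
cat >>h.py <<'E'
def wm(o,mw):
    """wrist camera model in world as rvec/tvec"""
    p,r=pose(o);T=np.eye(4);T[:3,:3]=r.as_matrix();T[:3,3]=p
    Ti=np.linalg.inv(T@mw['tool_from_camera'])
    return dict(K=mw['K'],dist_coeffs=mw['dist_coeffs'],rvec=cv2.Rodrigues(Ti[:3,:3])[0].ravel(),tvec=Ti[:3,3])
def snap(name):
    from rig import vision,get_obs
    vision.grab_frame('top') if 0 else None
    o=get_obs();p,z=vision.grab_frame('wrist');o2=get_obs()
    m=wm(o,vision.camera_model('wrist'))
    pickle.dump((p,z,m,o),open(name+'.pkl','wb'));cv2.imwrite(f'pics/{name}.png',p[:,:,::-1])
    print(o['t'],o['ee_pos'],o2['ee_pos'],o2['wrist_force'],o['width']);return p,z,m,o
E
python3 - <<'E'
from h import *
snap('w1a');snap('w1')
E
```

```text
1.35 [470.26876986 168.67848506 250.47131113] [472.31436395 165.2027856  250.39756426] [ 1.92462456 -2.82187592  0.16440983] 85.574090759087
1.4 [472.31436395 165.2027856  250.39756426] [471.24267242 167.09466119 250.34494654] [ 0.10055233 -0.36366401  0.53309812] 85.26594772210386
```

View pics/w1.png

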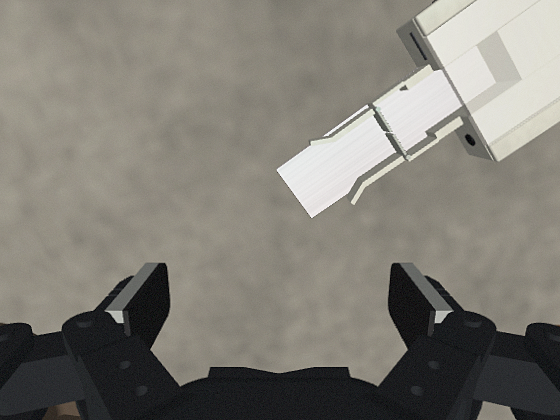

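```bash
python3 - <<'E'
from h import *
p,z,m,o=pickle.load(open('w1.pkl','rb'))
cv2.imwrite('pics/w1z.png',cv2.resize(p[40:230,260:525],None,fx=3,fy=3,interpolation=cv2.INTER_CUBIC)[:,:,::-1])
E
```

```text
(no output)
```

View pics/w1z.png

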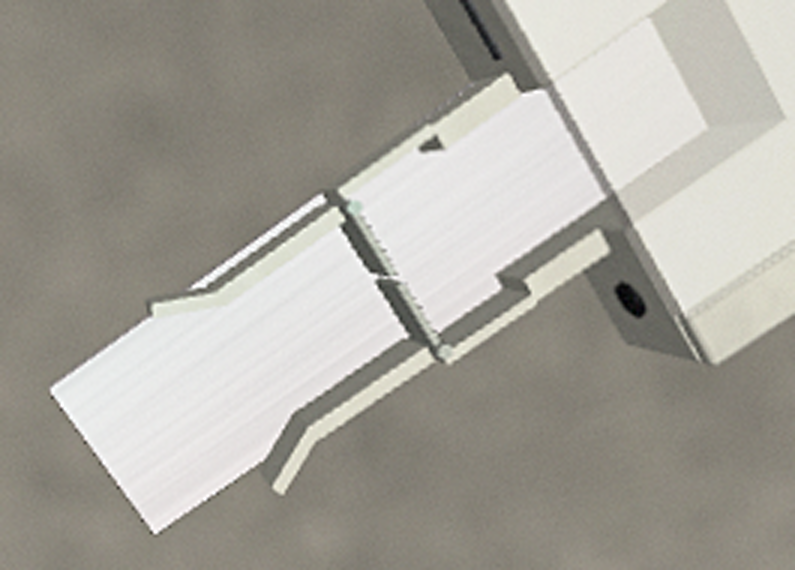

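```bash
python3 - <<'E'
from h import *
p,z,m,o=pickle.load(open('w1.pkl','rb'))
f=lambda L:[[260+(x+.5)/3-.5,40+(y+.5)/3-.5] for x,y in L]
def an(a,b): d=b-a; return np.degrees(np.arctan2(d[1],d[0]))
A=onplane(m,f([(52,389),(155,533)]),8);print(A,A.mean(0),an(*A)+90,np.linalg.norm(A[0]-A[1]))
H=onplane(m,f([(353,206),(445,352)]),38);print(H,H.mean(0),an(*H)+90,np.linalg.norm(H[0]-H[1]))
B=onplane(m,f([(500,0),(712,362)]),60);print(B,an(*B)+90)
W=onplane(m,f([(219,300),(342,217)]),34);print('Lwall inner?',an(*W),W)
W=onplane(m,f([(312,432),(433,360)]),34);print('Rwall',an(*W),W)
E=onplane(m,f([(155,533),(268,458),]),8);print('floor R',an(*E))
E=onplane(m,f([(52,389),(150,322),]),8);print('floor L',an(*E))
print('z depth checks')
E
```

```text
[[469.33684798 164.20253458   8.        ]
 [486.41637629  97.96700971   8.        ]] [477.87661214 131.08477215   8.        ] 14.459336390906927 68.40215670941043
[[585.91820054 190.47924014  38.        ]
 [601.36723156 133.02291597  38.        ]] [593.64271605 161.75107806  38.        ] 15.049909586742544 59.49707342517683
[[639.45933117 234.27650553  60.        ]
 [676.13403798 104.49540373  60.        ]] 15.779706258665342
Lwall inner? 13.575891340759679 [[535.00326969 176.53676746  34.        ]
 [582.38579835 187.97870539  34.        ]]
Rwall 11.271355565946639 [[550.92401235 121.47865051  34.        ]
 [597.84038063 130.82907654  34.        ]]
floor R 14.287544576826594
floor L 13.736775765859093
z depth checks
```

```bash
python3 - <<'E'
from h import *
p,r=pose(pickle.load(open('w1.pkl','rb'))[3])
from rig import get_obs
p,r=pose(get_obs())
plan(p,r,[(530,-130,250,-58.5,5),(528,-312,210,-58.5,5)])
E
```

```text
[-5.2, 3.2, 0.0, 0.0, 0.0, 7.6]
[-4.7, 3.8, 0.0, 0.0, 0.0, 7.6]
[-4.1, 4.4, 0.0, 0.0, 0.0, 7.6]
[-3.5, 4.9, 0.0, 0.0, 0.0, 7.6]
[-2.8, 5.4, 0.0, 0.0, 0.0, 7.6]
-- [ 530.4 -129.7  250.5]
[-1.9, 3.1, 0.8, 0.0, 0.0, 0.0]
[-2.0, 3.1, 0.8, 0.0, 0.0, 0.0]
[-1.9, 3.1, 0.8, 0.0, 0.0, 0.0]
[-2.0, 3.1, 0.8, 0.0, 0.0, 0.0]
[-1.9, 3.0, 0.9, 0.0, 0.0, 0.0]
-- [ 528.3 -311.8  209.6]
```

Emit:
{"api": "jog_arm", "payload": {
  "moves": [
    [-5.2,3.2,0,0,0,7.6],
    [-4.7,3.8,0,0,0,7.6],
    [-4.1,4.4,0,0,0,7.6],
    [-3.5,4.9,0,0,0,7.6],
    [-2.8,5.4,0,0,0,7.6]
  ]
}}

```text
t: 2.08
ee_pos: [531.3, -127.6, 250.5]
orientation: [-0.0, 0.962, 0.274, -0.0]
wrist_force: [1.8, -0.4, 0.8]
width: 85.5
```

Emit:
{"api": "jog_arm", "payload": {
  "moves": [
    [-1.9,3.1,0.8,0,0,0],
    [-2.0,3.1,0.8,0,0,0],
    [-1.9,3.1,0.8,0,0,0],
    [-2.0,3.1,0.8,0,0,0],
    [-1.9,3.0,0.9,0,0,0]
  ]
}}

```text
t: 2.7
ee_pos: [530.6, -308.8, 209.1]
orientation: [-0.0, 0.961, 0.276, -0.0]
wrist_force: [1.2, -0.7, -0.3]
width: 85.4
```

```bash
python3 - <<'E'
from h import *
snap('w2a');p=snap('w2')[0]
E
```

```text
2.7 [ 530.56293484 -308.84930767  209.09498613] [ 530.11972683 -312.2413569   207.64290598] [-2.74560471 -2.41764842 -2.09760062] 85.36995851505858
2.75 [ 530.11972683 -312.2413569   207.64290598] [ 530.08327073 -310.2375174   207.98751185] [-0.31670923 -0.51919067 -1.79277582] 85.4562132983849
```

View pics/w2.png

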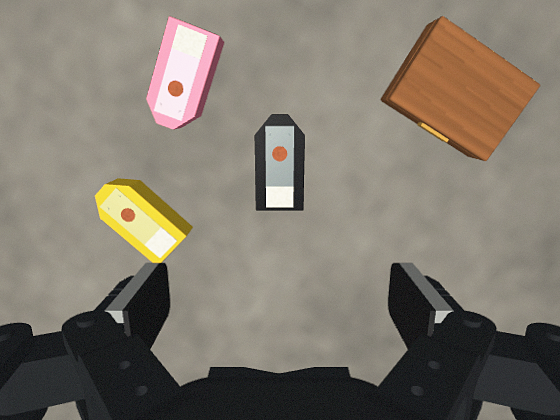

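```bash
python3 - <<'E'
from h import *
p,z,m,o=pickle.load(open('w2.pkl','rb'))
h=p.max(2);k=(h<75).astype(np.uint8);k[:100]=0;k[225:]=0;k[:,:240]=0;k[:,320:]=0
c=max(cv2.findContours(k,0,1)[0],key=cv2.contourArea)
c=cv2.convexHull(c)[:,0];print(c.min(0),c.max(0))
print(cv2.approxPolyDP(c.reshape(-1,1,2),3,True)[:,0].tolist())
t=onplane(m,[[255.5,210.5],[303.5,210.5],[272,114],[290,114],[279.5,153.5]],30)
print(t,t[:2].mean(0),t[2:4].mean(0))
print('dirs',m['tvec'])
a=t[:2].mean(0);print(np.linalg.norm(t[0]-t[1]))
W=onplane(m,c,30)[:,:2].astype(np.float32);print(cv2.minAreaRect(W))
print(o['ee_pos'])
q=z[150:200,265:295];print(np.median(q))
E
```

```text
[255 114] [304 210]
[[287, 114], [304, 135], [303, 207], [257, 210], [255, 134], [272, 114]]
[[ 491.64879886 -310.11026521   30.        ]
 [ 516.1311114  -349.38108586   30.        ]
 [ 576.9347463  -276.16838119   30.        ]
 [ 585.51594767 -289.92792195   30.        ]
 [ 550.3737495  -300.71881003   30.        ]] [ 503.88995513 -329.74567553   30.        ] [ 581.22534698 -283.04815157   30.        ]
dirs [-545.55000479  239.41474746  450.038856  ]
46.2772188276005
((542.2567749023438, -305.4455261230469), (89.8448257446289, 45.75925827026367), 31.993616104125977)
[ 530.11972683 -312.2413569   207.64290598]
343.9351
```

```bash
python3 - <<'E'
from h import *
from rig import get_obs
p,r=pose(get_obs());print(p)
plan(p,r,[(523.6,-317.1,60,-58,4),(523.6,-317.1,60,-58,1),(523.6,-317.1,3,-58,4)])
E
```

```text
[ 530.08327073 -310.2375174   207.98751185]
[-0.2, 0.1, 3.7, 0.0, 0.0, 0.0]
[-0.2, 0.1, 3.7, 0.0, 0.0, 0.0]
[-0.3, 0.0, 3.7, 0.0, 0.0, -0.1]
[-0.2, 0.1, 3.7, -0.1, 0.0, 0.0]
-- [ 523.8 -317.4   60. ]
[0.0, 0.0, 0.0, 0.0, 0.0, 0.0]
-- [ 523.8 -317.4   60. ]
[0.0, 0.0, 1.4, 0.0, 0.0, 0.0]
[0.0, 0.0, 1.4, 0.0, 0.0, 0.0]
[0.0, 0.0, 1.4, 0.0, 0.0, 0.0]
[0.0, 0.0, 1.5, 0.0, 0.0, 0.0]
-- [ 523.8 -317.4    3. ]
```

Emit:
{"api": "jog_arm", "payload": {
  "moves": [
    [-0.2,0.1,3.7,0,0,0],
    [-0.2,0.1,3.7,0,0,0],
    [-0.3,0,3.7,0,0,0],
    [-0.2,0.1,3.7,0,0,0],
    [0,0,0,0,0,0]
  ]
}}

```text
t: 3.42
ee_pos: [523.6, -313.9, 59.6]
orientation: [-0.002, 0.961, 0.276, -0.001]
wrist_force: [1.3, 0.2, 0.7]
width: 85.2
```

```bash
python3 - <<'E'
from h import *
p,z,m,o=snap('w3')
p,r=pose(o);print(r.as_euler('zyx',degrees=True))
a=np.degrees(np.arctan2(*r.as_matrix()[[1,0],1]));print('tool y yaw',a)
plan(p,r,[(523.6,-317.1,3,-58,4)],2)
E
```

```text
3.425 [ 523.59834505 -313.86740204   59.59606454] [ 524.48701403 -314.60685527   61.45195895] [-0.00392989 -0.8009098   0.81107497] 85.22521011111613
[ -32.02953839   -0.21851029 -179.81858653]
tool y yaw -57.97032521539568
[-0.04, 0.08, 1.41, -0.1, 0.0, 0.0]
[-0.04, 0.07, 1.42, -0.1, 0.0, 0.0]
[-0.04, 0.07, 1.41, 0.0, 0.0, 0.0]
[-0.04, 0.07, 1.42, -0.1, 0.1, 0.0]
-- [ 523.6 -317.1    3. ]
```

View pics/w3.png

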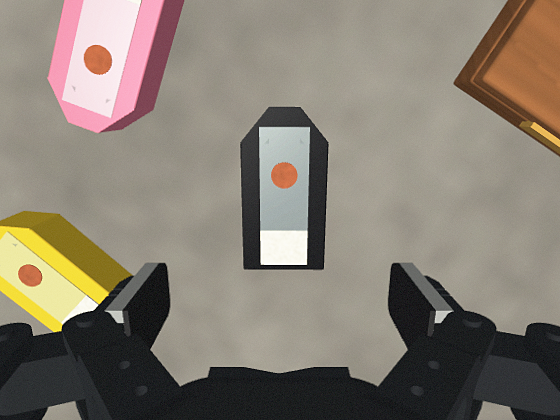

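```bash
python3 - <<'E'
from h import *
p,z,m,o=pickle.load(open('w2.pkl','rb'))
hs=cv2.cvtColor(p,cv2.COLOR_RGB2HSV)
k=((hs[...,0]>20)&(hs[...,0]<34)&(hs[...,1]>120)&(hs[...,2]>80)).astype(np.uint8)
c=cv2.convexHull(max(cv2.findContours(k,0,1)[0],key=cv2.contourArea))
a=cv2.approxPolyDP(c,3,True)[:,0]
pc,r=pose(pickle.load(open('w3.pkl','rb'))[3])
for zz in(0,30):
    W=onplane(m,a,zz);print(np.c_[a,r.inv().apply(W-np.array([523.6,-317.1,zz]))[:,:2]].round(0).tolist())
E
```

```text
[[104.0, 184.0, -3.0, -181.0], [117.0, 178.0, 3.0, -167.0], [140.0, 180.0, 1.0, -143.0], [192.0, 227.0, -50.0, -93.0], [161.0, 262.0, -90.0, -129.0], [152.0, 262.0, -90.0, -139.0], [100.0, 218.0, -40.0, -190.0], [95.0, 195.0, -15.0, -192.0]]
[[104.0, 184.0, 3.0, -167.0], [117.0, 178.0, 9.0, -153.0], [140.0, 180.0, 7.0, -132.0], [192.0, 227.0, -40.0, -85.0], [161.0, 262.0, -77.0, -119.0], [152.0, 262.0, -77.0, -128.0], [100.0, 218.0, -31.0, -175.0], [95.0, 195.0, -8.0, -177.0]]
```

Emit:
{"api": "jog_arm", "payload": {
  "moves": [
    [0,0.1,1.4,0,0,0],
    [0,0,1.4,0,0,0],
    [0,0.1,1.4,0,0,0],
    [0,0,1.4,0,0,0],
    [0,0,0,0,0,0]
  ]
}}

```text
t: 4.1
ee_pos: [525.0, -316.9, 4.2]
orientation: [-0.001, 0.961, 0.275, -0.001]
wrist_force: [-0.2, 0.8, 0.9]
width: 85.5
```

Emit:
{"api": "jog_arm", "payload": {
  "moves": [
    [0,0,0,0,0,0],
    [0,0,0,0,0,0],
    [0,0,0,0,0,0],
    [0,0,0,0,0,0],
    [0,0,0,0,0,0]
  ],
  "gripper": 0,
  "force": 40
}}

```text
t: 4.72
ee_pos: [525.7, -317.5, 6.6]
orientation: [0.0, 0.961, 0.275, 0.0]
wrist_force: [-1.4, 1.4, 7.5]
width: 42.6
```

```bash
python3 - <<'E'
from h import *
snap('w4')
E
```

```text
4.725 [ 525.73011034 -317.45053       6.61396728] [ 525.74532968 -317.4133607     6.58465261] [-0.93823791  1.91463803  5.97356654] 42.611647211642776
```

View pics/w4.png

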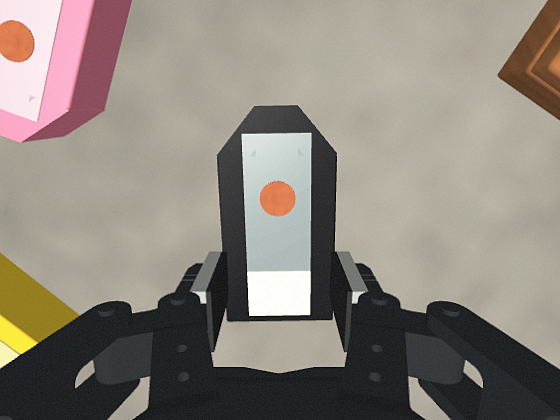

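Emit:
{"api": "jog_arm", "payload": {
  "moves": [
    [0,0,-0.5,0,0,0],
    [0,0,-1.5,0,0,0],
    [0,0,-3,0,0,0],
    [0,0,-2,0,0,0],
    [0,0,0,0,0,0]
  ]
}}

```text
t: 5.4
ee_pos: [526.2, -317.8, 77.7]
orientation: [0.001, 0.961, 0.275, 0.001]
wrist_force: [0.0, 0.5, -1.9]
width: 41.9
```

```bash
python3 - <<'E'
from h import *
p,z,m,o=snap('w5')
E
```

```text
5.4 [ 526.15029889 -317.79056725   77.66351103] [ 525.65561557 -317.42789245   76.39275095] [-0.44807265 -0.0205888  -1.58611842] 41.8769100945314
```

View pics/w5.png

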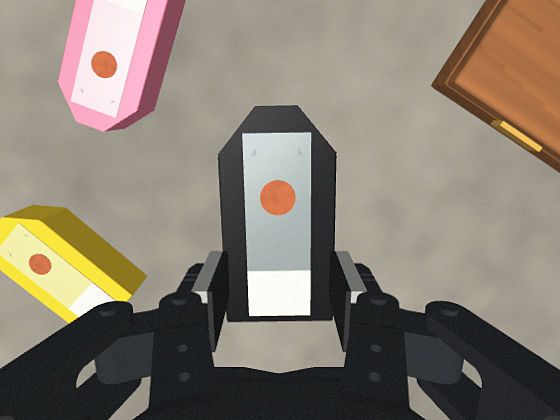

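```bash
python3 - <<'E'
from h import *
p,z,m,o=pickle.load(open('w5.pkl','rb'))
from rig import vision
T=vision.camera_model('wrist')['tool_from_camera']
def tool(uv,tz):
    n=cv2.undistortPoints(np.array(uv,float).reshape(-1,1,2),m['K'],m['dist_coeffs']).reshape(-1,2)
    d=np.c_[n,np.ones(len(n))]@T[:3,:3].T; return T[:3,3]+d*((tz-T[2,3])/d[:,2])[:,None]
# depth on top surface -> tool coords
pts=[]
for u,v in [(235,180),(235,230),(322,180),(322,230),(278,160),(278,240),(278,290),(278,200)]:
    D=np.median(z[v-2:v+3,u-2:u+3]);n=cv2.undistortPoints(np.array([[[u,v]]],float),m['K'],m['dist_coeffs']).ravel()
    q=T[:3,:3]@(np.r_[n,1]*D)+T[:3,3];pts.append(q);print((u,v),q.round(1))
t=tool([[228,321],[332,321],[254,106],[300,106],[219,152],[337,152]],-23.4);print(t.round(1))
E
```

```text
(235, 180) [ 37.3 -17.  -22.3]
(235, 230) [ 16.9 -17.6 -22.8]
(322, 180) [ 37.3  17.  -22.3]
(322, 230) [ 17.   17.5 -23. ]
(278, 160) [ 45.2  -0.2 -23. ]
(278, 240) [ 13.   -0.2 -23.9]
(278, 290) [ -8.7  -0.2 -25. ]
(278, 200) [ 29.7  -0.2 -23.9]
[[-24.4 -21.9 -23.4]
 [-24.5  23.1 -23.4]
 [ 65.2  -9.  -23.4]
 [ 65.2   7.9 -23.4]
 [ 48.4 -22.6 -23.4]
 [ 48.4  22.2 -23.4]]
```

```bash
python3 - <<'E'
from h import *
from rig import get_obs
p,r=pose(get_obs());print(p)
plan(p,r,[(492.9,135.1,100,-75.6,9),(492.9,135.1,80,-75.6,1)])
E
```

```text
[ 525.65561557 -317.42789245   76.39275095]
[2.4, -4.5, -0.3, 0.0, 0.0, 2.0]
[2.2, -4.5, -0.3, 0.0, 0.0, 1.9]
[2.0, -4.6, -0.3, 0.0, 0.0, 2.0]
[1.9, -4.7, -0.3, 0.0, 0.0, 1.9]
[1.7, -4.7, -0.2, 0.0, 0.0, 2.0]
[1.6, -4.8, -0.3, 0.0, 0.0, 1.9]
[1.4, -4.8, -0.2, 0.0, 0.0, 2.0]
[1.2, -4.9, -0.3, 0.0, 0.0, 1.9]
[1.1, -5.0, -0.2, 0.1, -0.1, 2.0]
-- [493.1 135.6 100. ]
[0.0, 0.0, 2.0, 0.0, 0.0, 0.0]
-- [493.1 135.6  80. ]
```

Emit:
{"api": "jog_arm", "payload": {
  "moves": [
    [2.4,-4.5,-0.3,0,0,2],
    [2.2,-4.5,-0.3,0,0,1.9],
    [2,-4.6,-0.3,0,0,2],
    [1.9,-4.7,-0.3,0,0,1.9],
    [1.7,-4.7,-0.2,0,0,2]
  ]
}}

```text
t: 6.08
ee_pos: [506.6, -64.4, 89.0]
orientation: [-0.0, 0.981, 0.192, -0.0]
wrist_force: [0.8, 0.8, -1.0]
width: 41.9
```

Emit:
{"api": "jog_arm", "payload": {
  "moves": [
    [1.6,-4.8,-0.3,0,0,1.9],
    [1.4,-4.8,-0.2,0,0,2],
    [1.2,-4.9,-0.3,0,0,1.9],
    [1.1,-5,-0.2,0,0,2],
    [0,0,0,0,0,0]
  ]
}}

```text
t: 6.7
ee_pos: [492.1, 138.4, 99.0]
orientation: [-0.0, 0.992, 0.127, -0.0]
wrist_force: [-0.3, -0.9, -1.7]
width: 41.7
```

```bash
python3 - <<'E'
from h import *
snap('w6a');p,z,m,o=snap('w6')
E
```

```text
6.7 [492.101248   138.42791912  98.98972225] [492.32512891 136.95437556  98.94197129] [-0.13981642 -0.5652498  -1.30181226] 41.69449615819658
6.75 [492.32512891 136.95437556  98.94197129] [492.52735042 135.9333264   98.97784135] [ 0.27853735 -0.13423363 -1.986164  ] 41.88325578202951
```

View pics/w6.png

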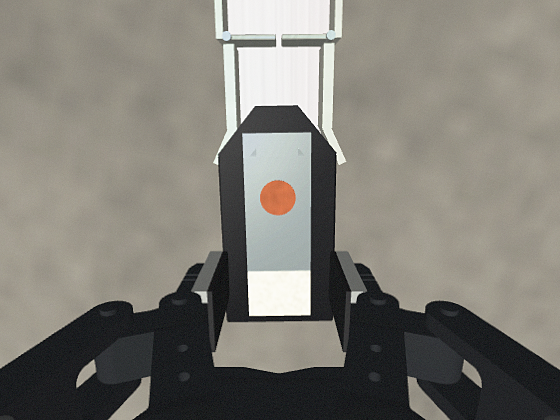

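```bash
python3 - <<'E'
from h import *
p,z,m,o=pickle.load(open('w6.pkl','rb'))
cv2.imwrite('pics/w6z.png',cv2.resize(p[0:175,200:360],None,fx=4.4,fy=3.4,interpolation=cv2.INTER_CUBIC)[:,:,::-1])
pc,r=pose(o)
def T(uv,zz): return r.inv().apply(onplane(m,uv,zz)-pc)[:,:2].round(1).tolist()
print('hinge',T([[227,36],[331,36]],38))
print('mouth',T([[216,163],[343,163]],34))
print(np.degrees(np.arctan2(*r.as_matrix()[[1,0],0])))
E
```

```text
hinge [[104.0, -28.5], [104.0, 30.2]]
mouth [[31.3, -38.5], [31.3, 40.8]]
14.544587003348326
```

View pics/w6z.png

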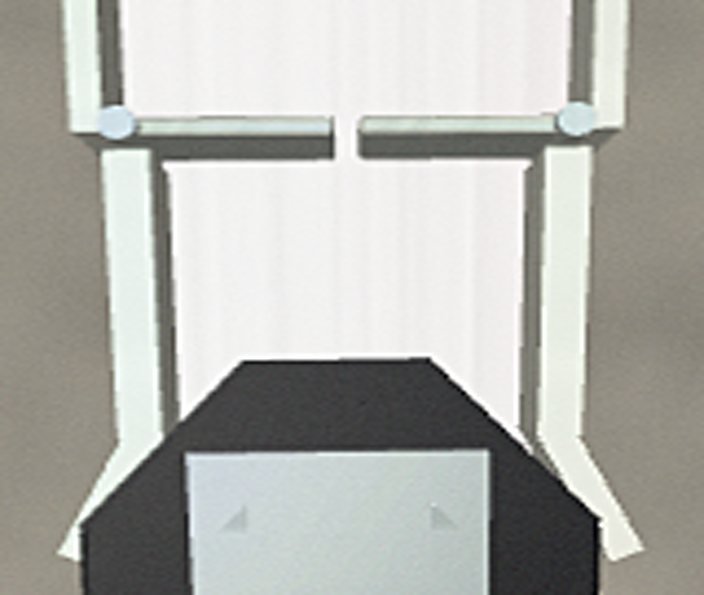

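Emit:
{"api": "jog_arm", "payload": {
  "moves": [
    [-0.1,0,2,0,0,0],
    [-0.1,0,2,0,0,0],
    [0,0,2,0,0,0],
    [0,0,1.2,0,0,0],
    [0,0,0.5,0,0,0]
  ]
}}

```text
t: 7.42
ee_pos: [491.0, 134.5, 22.0]
orientation: [-0.0, 0.992, 0.125, -0.0]
wrist_force: [0.1, 0.7, -0.8]
width: 41.7
```

```bash
python3 - <<'E'
from h import *
p,z,m,o=snap('w7');print(o['wrist_force'])
E
```

```text
7.425 [490.99173918 134.4780921   21.96024652] [490.93822215 134.64772804  21.83991457] [-0.51291852  0.06473982 -1.83250071] 41.676708704073185
[ 0.10879236  0.69417393 -0.77843831]
```

View pics/w7.png

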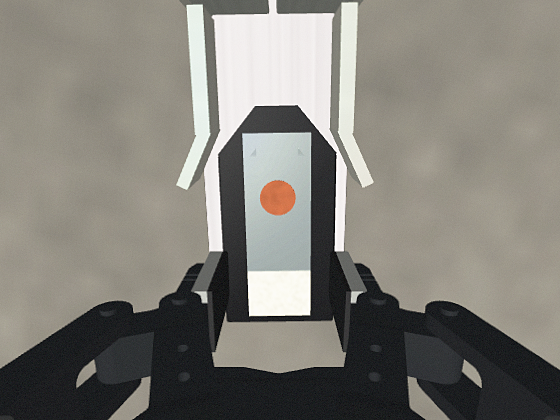

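Emit:
{"api": "jog_arm", "payload": {
  "moves": [
    [0,-0.1,0.3,0,0,0],
    [0,0,0.2,0,0,0],
    [0,0,0.1,0,0,0],
    [0,0,0.1,0,0,0],
    [0,0,0,0,0,0]
  ]
}}

```text
t: 8.1
ee_pos: [490.9, 136.2, 15.6]
orientation: [-0.0, 0.992, 0.125, 0.0]
wrist_force: [-0.1, 0.4, -0.8]
width: 41.5
```

Emit:
{"api": "jog_arm", "payload": {
  "moves": [
    [0,0,0.1,0,0,0],
    [0,0,0.1,0,0,0],
    [0,0,0.05,0,0,0],
    [0,0,0,0,0,0],
    [0,0,0,0,0,0]
  ]
}}

```text
t: 8.72
ee_pos: [491.0, 136.2, 14.4]
orientation: [-0.0, 0.992, 0.125, 0.001]
wrist_force: [-5.4, -0.1, 20.2]
width: 42.0
```

Emit:
{"api": "jog_arm", "payload": {
  "moves": [
    [0,0,-0.1,0,0,0],
    [0,0,0,0,0,0],
    [0,0,0,0,0,0],
    [0,0,0,0,0,0],
    [0,0,0,0,0,0]
  ],
  "gripper": 0.8
}}

```text
t: 9.35
ee_pos: [490.8, 136.2, 14.0]
orientation: [-0.0, 0.992, 0.125, -0.0]
wrist_force: [0.2, -0.0, 0.1]
width: 68.0
```

Emit:
{"api": "jog_arm", "payload": {
  "moves": [
    [0,0,-1,0,0,0],
    [0,0,-2,0,0,0],
    [-1,0,-3,0,0,0],
    [-3,0,-1,0,0,0],
    [-1,0,0,0,0,0]
  ]
}}

```text
t: 9.98
ee_pos: [441.6, 123.6, 85.2]
orientation: [-0.0, 0.992, 0.125, 0.001]
wrist_force: [-0.3, 0.6, 0.4]
width: 68.8
```

```bash
python3 - <<'E'
from h import *
p,z,m,o=snap('w8')
E
```

```text
9.975 [441.58630053 123.62921796  85.24165206] [440.94824779 123.51812948  84.65909825] [-0.1438562   0.86463164  0.2392797 ] 68.77391766413092
```

View pics/w8.png

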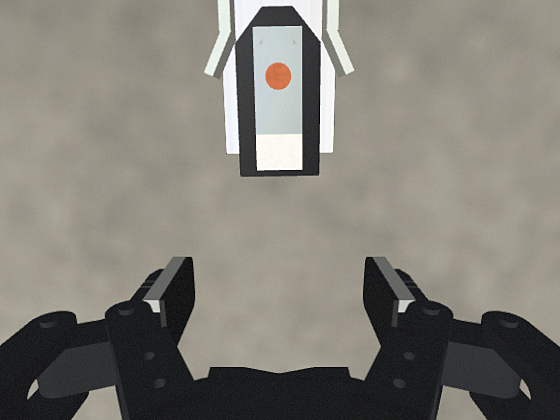

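```bash
python3 - <<'E'
from h import *
p,z,m,o=pickle.load(open('w8.pkl','rb'))
pc,r=pose(o)
def T(uv,zz): return r.inv().apply(onplane(m,uv,zz)-pc)[:,:2].round(1).tolist()
print('tail',T([[240,176],[319.5,176]],38)); print('nose',T([[264,6.5],[293,6.5]],38))
print('mouth',T([[208,76],[351,76]],34)); print('floor end',T([[226,153],[333.5,153]],8))
print('yaw',np.degrees(np.arctan2(*r.as_matrix()[[1,0],0])))
C=np.array([595,161.3]);a=np.radians(14.6);u=np.array([np.cos(a),np.sin(a)]);v=np.array([-u[1],u[0]])
for P in(pc,):print('reader coords',(P[:2]-C)@u,(P[:2]-C)@v)
E
```

```text
tail [[26.3, -21.9], [26.3, 24.3]]
nose [[115.9, -7.0], [115.9, 8.1]]
mouth [[81.8, -38.6], [81.8, 40.7]]
floor end [[36.1, -33.8], [36.0, 36.5]]
yaw 14.372078044039895
reader coords -157.95549370994473 2.216531527982033
```

Emit:
{"api": "jog_arm", "payload": {
  "moves": [
    [0,0.1,0,0,0,0],
    [0,0,0,0,0,0],
    [0,0,0,0,0,0],
    [0,0,1,0,0,0],
    [0,0,2,0,0,0]
  ],
  "gripper": 0
}}

```text
t: 10.65
ee_pos: [443.0, 122.9, 53.6]
orientation: [-0.0, 0.992, 0.125, 0.001]
wrist_force: [1.0, 1.1, 0.4]
width: 0.1
```

Emit:
{"api": "jog_arm", "payload": {
  "moves": [
    [0,0,2,0,0,0],
    [0,0,1.5,0,0,0],
    [0,0,0.5,0,0,0],
    [0,0,0,0,0,0],
    [0,0,0,0,0,0]
  ]
}}

```text
t: 11.28
ee_pos: [442.8, 122.9, 14.4]
orientation: [-0.0, 0.992, 0.125, 0.0]
wrist_force: [0.8, 0.1, -0.1]
width: 0.0
```

```bash
python3 - <<'E'
from h import *
p,z,m,o=snap('w9')
pc,r=pose(o);print(r.as_matrix().round(4).tolist())
E
```

```text
11.275 [442.82823549 122.87032233  14.43935991] [442.86215432 122.85825457  14.5278879 ] [-0.56518662  0.41865538 -0.0514139 ] 0.031194989838926768
[[0.9687, 0.2483, 0.0007], [0.2483, -0.9687, 0.0002], [0.0007, 0.0, -1.0]]
```

View pics/w9.png

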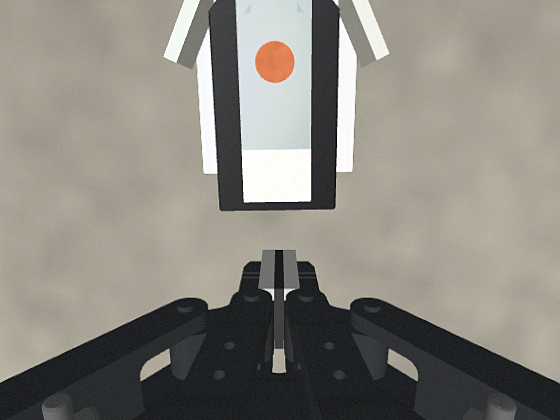

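Emit:
{"api": "jog_arm", "payload": {
  "moves": [
    [0.8,0,0,0,0,0],
    [1,0,0,0,0,0],
    [1,0,0,0,0,0],
    [1,0,0,0,0,0],
    [1,0,0,0,0,0]
  ]
}}

```text
t: 11.95
ee_pos: [489.8, 134.9, 14.1]
orientation: [-0.0, 0.992, 0.125, -0.0]
wrist_force: [-2.1, -0.3, 1.2]
width: 0.2
```

```bash
python3 - <<'E'
from h import *
p,z,m,o=snap('w10')
E
```

```text
11.95 [489.75424306 134.8954498   14.06599296] [491.12925429 135.13495135  14.14707049] [ 1.31709501 -0.30092537 -0.80891944] 0.16213776775188365
```

View pics/w10.png

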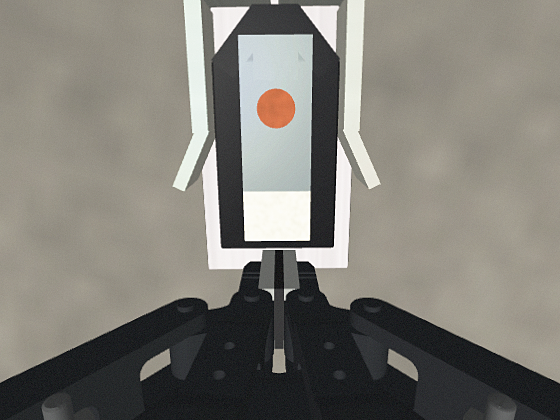

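Emit:
{"api": "jog_arm", "payload": {
  "moves": [
    [1.2,0,0,0,0,0],
    [1.2,0,0,0,0,0],
    [1.2,0,0,0,0,0],
    [1.2,0,0,0,0,0],
    [1.2,0,0,0,0,0]
  ]
}}

```text
t: 12.62
ee_pos: [547.3, 149.7, 13.9]
orientation: [-0.0, 0.992, 0.125, -0.001]
wrist_force: [-2.8, -0.9, -0.5]
width: 0.0
```

```bash
python3 - <<'E'
from h import *
p,z,m,o=snap('w11')
E
```

```text
12.625 [547.33446758 149.70476881  13.94236865] [549.17857266 150.0096275   14.10095957] [-1.10253097 -0.51147243 -0.55204983] 0.02119153607236176
```

View pics/w11.png

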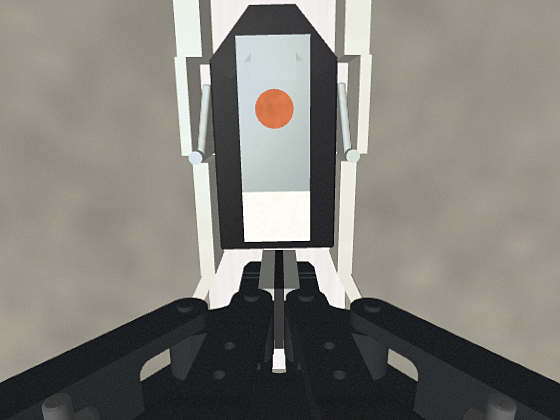

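Emit:
{"api": "jog_arm", "payload": {
  "moves": [
    [1,-0.05,0,0,0,0],
    [1,-0.05,0,0,0,0],
    [1,0,0,0,0,0],
    [1,0,0,0,0,0],
    [0.8,0,0,0,0,0]
  ]
}}

```text
t: 13.3
ee_pos: [594.1, 162.7, 14.1]
orientation: [-0.0, 0.992, 0.125, 0.0]
wrist_force: [-2.7, -1.4, -0.4]
width: 0.3
```

```bash
python3 - <<'E'
from h import *
p,z,m,o=snap('w12')
E
```

```text
13.3 [594.13579306 162.6628118   14.05012353] [594.96819133 162.77966275  14.11526446] [-1.69956345  0.15748059 -0.78468423] 0.28861275403821124
```

View pics/w12.png

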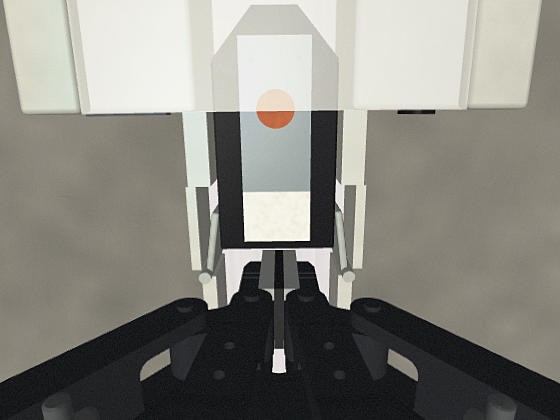

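```bash
python3 - <<'E'
from h import *
for n,hg,tl in(('w11',[[195,157],[351,156]],[[222,248],[333,248]]),('w12',[[205,277],[347,277]],[[222,248],[333,248]])):
    p,z,m,o=pickle.load(open(n+'.pkl','rb'));pc,r=pose(o)
    T=lambda uv,zz:r.inv().apply(onplane(m,uv,zz)-pc)[:,:2]
    h,t=T(hg,38),T(tl,38);print(h.round(1).tolist(),t.round(1).tolist(),'tail x',(t[:,0]-h[:,0]).mean(), 'y',(t-h)[:,1].mean())
p,z,m,o=pickle.load(open('w12.pkl','rb'));pc,r=pose(o)
print('cover edge',(r.inv().apply(onplane(m,[[175,111],[400,111]],60)-pc)[:,:2]).round(1))
E
```

```text
[[46.6, -31.3], [47.0, 27.9]] [[9.7, -22.5], [9.7, 22.5]] tail x -37.108275157482566 y 1.6884299774543017
[[-3.2, -30.1], [-3.3, 28.9]] [[9.7, -22.5], [9.7, 22.6]] tail x 12.901204740060916 y 0.6332398551739793
cover edge [[ 63.8 -31.8]
 [ 63.8  38.2]]
```

Emit:
{"api": "jog_arm", "payload": {
  "moves": [
    [0.5,0,0,0,0,0],
    [0.5,0,0,0,0,0],
    [0.4,0,0,0,0,0],
    [0.3,0,0,0,0,0],
    [0,0,0,0,0,0]
  ]
}}

```text
t: 13.98
ee_pos: [610.3, 166.8, 14.2]
orientation: [-0.0, 0.992, 0.125, 0.0]
wrist_force: [-0.7, -0.5, 0.4]
width: -0.1
```

Emit:
{"api": "jog_arm", "payload": {
  "moves": [
    [0.1,0,0,0,0,0],
    [0.1,0,0,0,0,0],
    [0.1,0,0,0,0,0],
    [0,0,0,0,0,0],
    [0,0,0,0,0,0]
  ]
}}

```text
t: 14.6
ee_pos: [612.9, 167.4, 14.1]
orientation: [-0.0, 0.992, 0.125, 0.0]
wrist_force: [-1.2, -1.1, -0.4]
width: -0.3
```

Emit:
{"api": "jog_arm", "payload": {
  "moves": [
    [0.1,0,0,0,0,0],
    [0,0,0,0,0,0],
    [0.05,0,0,0,0,0],
    [0,0,0,0,0,0],
    [0,0,0,0,0,0]
  ]
}}

```text
t: 15.22
ee_pos: [614.3, 167.8, 14.1]
orientation: [-0.0, 0.992, 0.125, 0.0]
wrist_force: [-1.9, -1.2, -0.6]
width: -0.1
```

```bash
python3 - <<'E'
from h import *
p,z,m,o=snap('w13')
E
```

```text
15.225 [614.31374206 167.84245689  14.10530654] [614.34809388 167.85581831  14.11518286] [-2.25854025 -0.26633473 -0.9579061 ] -0.06839184838835
```

View pics/w13.png

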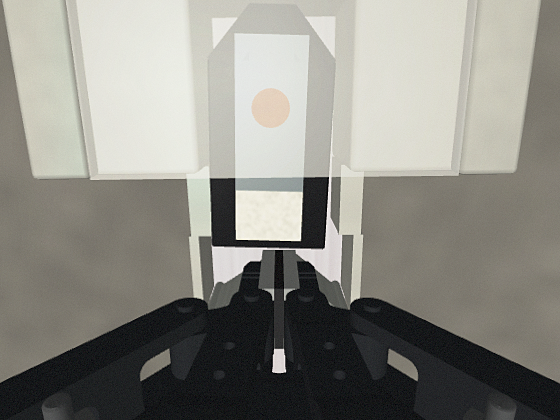

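Emit:
{"api": "jog_arm", "payload": {
  "moves": [
    [0.1,0,0,0,0,0],
    [0,0,0,0,0,0],
    [0,0,0,0,0,0],
    [0.05,0,0,0,0,0],
    [0,0,0,0,0,0]
  ]
}}

```text
t: 15.9
ee_pos: [615.8, 168.2, 14.1]
orientation: [-0.0, 0.992, 0.125, -0.0]
wrist_force: [-2.4, -2.0, -0.3]
width: -0.3
```

Emit:
{"api": "jog_arm", "payload": {
  "moves": [
    [0.1,0,0,0,0,0],
    [0,0,0,0,0,0],
    [0,0,0,0,0,0],
    [0.05,0,0,0,0,0],
    [0,0,0,0,0,0]
  ]
}}

```text
t: 16.52
ee_pos: [616.7, 168.4, 14.0]
orientation: [0.0, 0.992, 0.125, -0.001]
wrist_force: [-5.8, -1.6, 2.7]
width: -0.5
```

```bash
python3 - <<'E'
from h import *
p,z,m,o=snap('w14');pc,r=pose(o)
cv2.imwrite('pics/w14z.png',cv2.resize(p[0:330,170:380],None,fx=1.8,fy=1.8,interpolation=cv2.INTER_CUBIC)[:,:,::-1])
E
```

```text
16.525 [616.67779412 168.43779227  14.03582963] [616.66675342 168.42765853  14.02476996] [-5.81448678 -2.31991548  1.45490522] -0.45906012971101506
```

View pics/w14z.png

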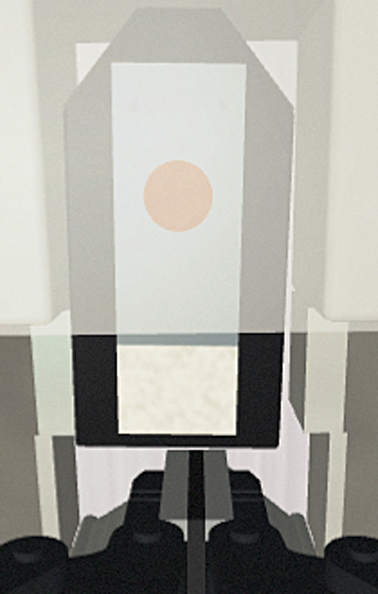

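Emit:
{"api": "jog_arm", "payload": {
  "moves": [
    [0.1,0,0,0,0,0],
    [0,0,0,0,0,0],
    [0,0,0,0,0,0],
    [0,0,0,0,0,0],
    [0,0,0,0,0,0]
  ]
}}

```text
t: 17.2
ee_pos: [616.8, 168.5, 13.9]
orientation: [0.0, 0.992, 0.125, -0.002]
wrist_force: [-9.0, -2.8, 3.4]
width: 0.2
```

```bash
python3 - <<'E'
from h import *
p,z,m,o=pickle.load(open('w14.pkl','rb'));pc,r=pose(o)
T=lambda uv,zz:(r.inv().apply(onplane(m,uv,zz)-pc)[:,:2]).round(1).tolist()
f=lambda L:[[170+(x+.5)/1.8-.5,(y+.5)/1.8-.5] for x,y in L]
print('tail',T(f([(76,444),(280,446)]),38),'nose',T(f([(136,8),(246,9)]),38),'cover',T(f([(20,333),(345,333)]),60),'walls',T(f([(52,435),(330,433)]),34))
E
```

```text
tail [[10.4, -26.6], [9.9, 19.4]] nose [[99.3, -11.0], [99.2, 10.1]] cover [[40.4, -31.5], [40.4, 27.5]] walls [[11.0, -32.8], [11.5, 31.4]]
```

Emit:
{"api": "jog_arm", "payload": {
  "moves": [
    [-0.2,0,0,0,0,0],
    [0,0,-0.5,0,0,0],
    [0,0,-1,0,0,0],
    [0,0,-1.5,0,0,0],
    [0,0,-2,0,0,0]
  ]
}}

```text
t: 17.82
ee_pos: [616.5, 168.4, 65.4]
orientation: [-0.0, 0.992, 0.125, 0.0]
wrist_force: [0.5, 0.0, -0.5]
width: 0.2
```

Emit:
{"api": "jog_arm", "payload": {
  "moves": [
    [-0.5,0,-2.5,0,0,0],
    [-1.5,0,-2.5,0,0,0],
    [-2,0,-1.5,0,0,0],
    [-2,0,0,0,0,0],
    [0,0,0,0,0,0]
  ]
}}

```text
t: 18.45
ee_pos: [557.8, 153.4, 130.5]
orientation: [-0.0, 0.992, 0.125, 0.001]
wrist_force: [0.5, 0.3, -0.0]
width: 0.2
```

```bash
python3 - <<'E'
from h import *
snap('w15a');p,z,m,o=snap('w15')
cv2.imwrite('pics/w15z.png',cv2.resize(p[0:300,130:430],None,fx=2,fy=2,interpolation=cv2.INTER_CUBIC)[:,:,::-1])
E
```

```text
18.45 [557.77453057 153.36384367 130.5499223 ] [558.60477803 153.51500117 130.25307761] [ 0.68796038 -0.71718999 -1.08380083] 0.16866386617886203
18.5 [558.60477803 153.51500117 130.25307761] [558.93874999 153.55786988 129.90455065] [ 1.13049107 -0.61266791  0.57348671] 0.14110452620268293
```

View pics/w15z.png

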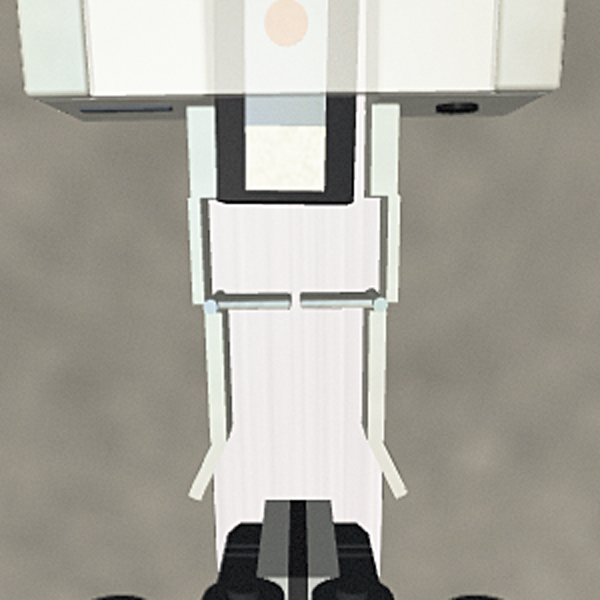

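Flaps are nearly shut; I'll draw back further and check them and the nose at the stop.

Emit:
{"api": "jog_arm", "payload": {
  "moves": [
    [0,0,-2,0,0,0],
    [0,0,-2,0,0,0],
    [0,0,-2,0,0,0],
    [0,0,-2,0,0,0],
    [0,0,0,0,0,0]
  ]
}}

```text
t: 19.18
ee_pos: [559.3, 153.6, 210.2]
orientation: [-0.0, 0.992, 0.125, 0.001]
wrist_force: [-0.3, 0.9, 0.6]
width: 0.1
```

```bash
python3 - <<'E'
from h import *
from rig import vision
p,z,m,o=snap('w16')
t,_=vision.grab_frame('top')
a=cv2.resize(p[0:300,130:430],None,fx=2,fy=2,interpolation=cv2.INTER_CUBIC)
b=cv2.resize(t[100:300],(400,143))
cv2.imwrite('pics/w16z.png',a[:,:,::-1]);cv2.imwrite('pics/top2.png',t[:,:,::-1])
E
```

```text
19.175 [559.29865135 153.62232689 210.22627017] [558.68469116 153.52946572 209.09024344] [ 0.63805824  0.88138697 -0.12929357] 0.10176834565029733
```

View pics/w16z.png

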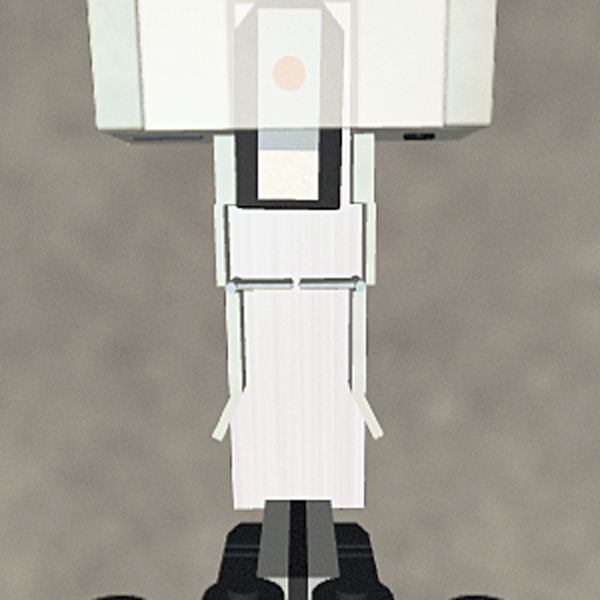

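View pics/top2.png

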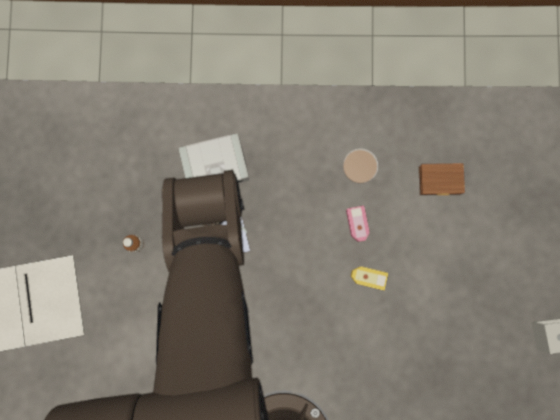

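```bash
python3 - <<'E'
from h import *
p,z,m,o=pickle.load(open('w16.pkl','rb'));pc,r=pose(o)
T=lambda uv,zz:(r.inv().apply(onplane(m,uv,zz)-pc)[:,:2]).round(1)
f=lambda L:[[130+(x+.5)/2-.5,(y+.5)/2-.5] for x,y in L]
h=T(f([(232,288),(361,288)]),38);t=T(f([(235,207),(340,207)]),38);n=T(f([(265,6),(320,7)]),38);c=T(f([(98,130),(495,130)]),60)
fe=T(f([(264.,283),(328,283)]),38)
print('flapmid-hinge dx',(fe-h)[:,0]);H=h.mean(0)
print('tail',t-H,'nose',n-H,'cover',c-H)
E
```

```text
flapmid-hinge dx [2.2 2.2]
tail [[ 35.4 -27.1]
 [ 35.3  19.2]] nose [[116.1 -13. ]
 [115.7   9.8]] cover [[ 65.2 -79.9]
 [ 65.3  80. ]]
```

```bash
python3 - <<'E'
from h import *
snap('w17')
for n,(a,b,c,d) in(('w17',(125,160,235,320)),('w6',(20,60,215,345))):
    p=pickle.load(open(n+'.pkl','rb'))[0]
    cv2.imwrite(f'pics/{n}f.png',cv2.resize(p[a:b,c:d],(780,int(780*(b-a)/(d-c))),interpolation=cv2.INTER_CUBIC)[:,:,::-1])
E
```

```text
19.275 [558.28358014 153.45410358 208.47337992] [558.04884089 153.41377574 208.18163072] [-0.48626979 -0.92138711 -0.9075467 ] 0.09072564465332493
```

View pics/w17f.png

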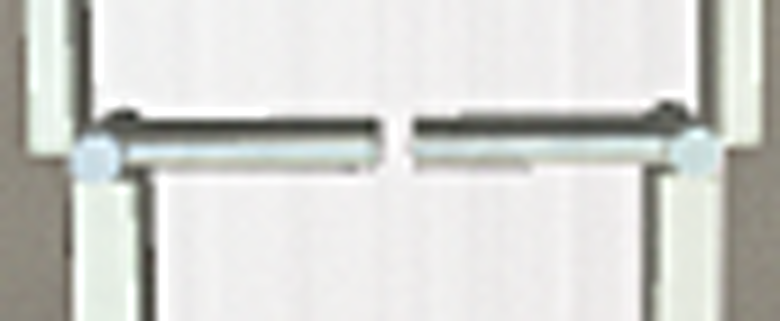

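View pics/w6f.png

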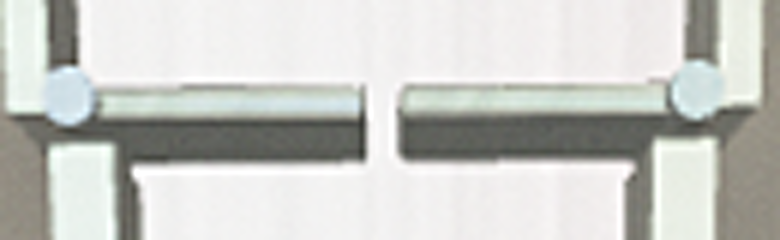

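```bash
python3 - <<'E'
from rig import order,get_obs
print(get_obs()['t']);print(order.job_done())
E
```

```text
19.325
the job is handed in; nothing more can be done
None
```

I gripped the black carrier near its tail and set it down in the lane at about reader x = -85 mm. With the shut fingers I pushed it through both flaps until it met the stop. I then lifted the fingers straight out and handed the job in at 19.3 s; no verdict was reported.

**What the last checks showed:**
- **Home against the stop:** the wrist force rose to about 9 N with no further movement. The tail measured x = 34.7 to 35.4 mm (34 mm when home).
- **Position in the lane:** the carrier sits about 3 mm towards the left wall with a slight skew, within the 8 mm limit.
- **Flaps:** both were open on the way through. After I drew back, both leaves lay parallel to the hinge line, with the same gap between them as at the start.
- **Surroundings:** the gripper ended about 200 mm up, touching nothing. The bottle, dish, slide box and both look-alikes looked unmoved in the top view.

**Checks that disagreed:**
- **Nose:** the last picture put the nose at x = 116 mm, but the tip was at the picture's edge. The previous close view gave 123.9 mm, which agrees with the force and the tail position, so I relied on that.
- **Flap angle:** a rough reading against the hinge pins suggested a slight opening, about 0.13 to 0.17 rad. I put this down to viewing angle, because the zoomed picture showed the leaves straight.

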